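Zero the bench length gauge

ROBOT

A 7-joint arm with a two-finger parallel gripper is mounted at the origin on the work surface. World frame = base frame: x ahead of the robot, y to its left, z up, the work surface at z = 0. Lengths are in mm, angles in rad, forces in N, time in s.
With the tool pointing down it reaches from about 375 to 925 mm from the base axis. Payload 3.1 kg.
Tool frame: the origin (TCP) lies on the centre line of the jaws, within the pads' length; the fingertips stand 22 mm ahead of it and the grasp point (between the pads) lies 3 mm ahead of it; z points along the fingers, y is the direction in which the jaws open and shut (so a half turn about z gives the same grasp; the last joint's range is limited). The gripper opens to 85 mm and grips with 20 to 120 N. Pads are 22 mm wide; open, the fingers measure 114 mm over their backs; the gripper's body (76 mm by 85 mm) begins 54 mm behind the grasp point. The pads swing forward as they close: fully open they stand 13 mm farther back than shut.
Start: joints at [1.05, 0.383, 0.044, 1.598, -0.018, 1.161, -0.05], TCP at [266.724, -592.758, 253.269] pointing down, gripper open.
Joint ranges: [-2.61, 2.61], [-0.41, 2.15], [-1.48, 1.57], [0, 2.5], [-1.57, 4.71], [0.05, 1.97], [-2.85, 2.85]. Speed limits (rad/s): [2.79, 2.79, 3.14, 3.14, 3.14, 3.14, 3.14].

INTERFACE

Orientations are given as a rotation vector (axis times angle).
In Python, from cell import env, get_image gives the robot as it stands.
- The arm moves only by the tool drive_tool, never from a script. Its argument "series" is a list of rows, each an object of numbers: "fingers": the opening, from 0 (shut) to 1 (fully open); "dx", "dy", "dz": the shift along the tool's x, y, z in m; "turn": the turn about the tool's z in degrees. A call has 1 to 10 rows; each row is the pose to reach, as a shift and turn from the pose measured when the call began, along the tool's axes at that moment; what a row does not reach only later rows make up. A row lasts 1/12 s, in which the tool goes at most 41.7 mm and 7.16 degrees, less where a joint would pass 70% of its speed; a pose out of reach is approached as far as the arm can. A call with a gripper value outside its range is refused whole. The fingers move at their own pace and stop on an object; "squeeze" is the grip in N (left out, the last holds). Time passes only in rows, so rows that repeat a pose let the fingers close. It gives the time, the measured TCP pose, the force and the opening at its end, in the units of the state.
- env.state(): the state, without advancing time (a new reading comes with each control period).
- get_image(name): name is "scene" or "top" or "wrist"; returns a dict with "frame" (400x640x3 uint8, red, green, blue), "z_map" (400x640 float32, mm along the optical axis (not along the pixel's ray), 0 where there is no reading), "camera_matrix" (3x3 intrinsics, pixels), "k1" (the pictures are not rectified: a ray, as slopes to the right and down, at radius r is drawn at 1 + k1 r^2 times it, then the intrinsics apply), "R" (3x3) and "t" (3): a world point X has camera coordinates R X + t. Camera axes: x right, y down, z forward; pixel columns grow to the right and rows downward; lengths in mm; the calibration is good to about 2 mm. A picture is of the moment at which its call begins.
- env.finish_job(): hands the job in, once; it reports no verdict.
The state is a dict: "time": time; "q": joint angles; "joint_velocities": joint speeds; "tau": joint torques, N m; "eef_pos": TCP position; "ee_rot": TCP orientation; "ft_force": force on the tool from outside, world axes, zero at the start; "torque": the same for the moment, N m; "finger_gap": opening from 0.0 (shut) to 1.0 (fully open).
Only numpy, scipy, OpenCV 4.12 (cv2) and the standard library are available. Lean on these libraries where they do the work, as an engineer would, in place of code of your own. Each camera call takes 0.05 s, during which the arm holds its last target.

TASK

Zero the bench length gauge: with a fingertip, push its sliding jaw shut against the fixed jaw, then reach into the round well of its readout and press the sunken round key fully down for about a second. Finish with the jaw still shut and the key let up again; do not press the square key of the other box, do not press the round key before the jaw is shut, and lift or shift nothing else.

Things in the scene. Friction and masses are not known exactly. Their poses are not given: they have to be found in the camera images.
- gauge: bench length gauge, fixed to the bench: a grey bed 64 x 300 x 30 mm (x, y, z) with two steel jaws, each 50 x 30 x 50 mm, standing on it (jaw tops 80 mm above the bench). Origin: centre of the bed's underside; x across the bed, y along it, z up. The fixed jaw is at the bed's -y end, its measuring face at y = -80 mm, looking to +y. The other jaw slides along the bed's y. Over the bed from y = 0 to 130 mm nothing but the sliding jaw stands
- jaw (a joint): gap between the two measuring faces, m: 0 = shut on the fixed jaw, 0.10 = fully open; shutting moves the jaw along the gauge's -y. Plain sliding friction of about 2 N, stays where it is left, has a hard stop at 0
- jaw_push (a point): middle of the outer (+y) face of the sliding jaw, 65 mm above the bench and 15 mm below the jaw's top; the face is 50 mm wide (gauge x) and looks along the gauge's +y. Axes as the gauge
- readout: the readout of the gauge: loose grey plastic box 100 x 120 x 52 mm (x, y, z), about 0.9 kg, with a display strip on the far half of its top and a ROUND well in the near half. Origin: centre of its underside, z up. The well is 46 mm across, goes straight down, 23 mm deep around the key, and is centred on x = -18 mm, y = 0
- zero_key_top (a point): centre of the top of the round zero key, at the bottom of the round well: white, 26 mm across, its top 15 mm below the well's rim when up (37 mm above the bench)
- zero_key (a joint): how far the zero key is pressed, m: 0 = up, 0.005 = fully down; springs back, about 5 N holds it fully down; pressed straight down
- sender: another loose grey box of the same size and weight, not to be used: it sends readings away. Vent slots on the far half of its top and a SQUARE well (44 mm) with a square key in the near half. Origin: centre of its underside, z up. Readout and sender may stand either way round, left or right
- send_key_top (a point): centre of the top of the square send key of the sender (26 x 26 mm, 15 mm below the rim)
- send_key (a joint): how far the send key is pressed, m: 0 = up, 0.005 = fully down
- ring_gauge_c (a point): loose bystander: ring gauge, steel ring 36 mm across, 14 mm high; this point is about half-way up, 7 mm above the bench
- bush_c (a point): loose bystander: stepped brass bush, 32 mm across, 36 mm high; this point is about half-way up, 18 mm above the bench
- block_c (a point): loose bystander: small steel block 12 x 35 x 30 mm (x, y, z); this point is about half-way up, 15 mm above the bench
- caliper_c (a point): loose bystander: steel caliper lying flat, 235 mm long, 10 mm thick; this point is about half-way up, 3 mm above the bench
- oil_c (a point): loose bystander: closed white oil bottle, 48 mm across, 130 mm tall, upright; this point is about half-way up, 65 mm above the bench
- brush_c (a point): loose bystander: hand brush lying flat; this point is about half-way up, 10 mm above the bench
- wrench_c (a point): loose bystander: steel wrench lying flat; this point is about half-way up, 5 mm above the bench
Not all that is in view belongs to the job. What is shaped like the readout but blue or green is not meant.

How it is judged (in metres and radians):
On the way, in this order (a step that is already met when the one before it is completed fails the run):
1. the sliding jaw is shut against the fixed jaw (gap under 2 mm) (value of joint jaw below 0.002 m), for 0.2 s.
2. the round key is pressed fully down (over 4.2 mm of 5) for 0.3 s while the jaw is shut (value of joint zero_key above 0.0042 m and value of joint jaw below 0.002 m), for 0.3 s.
At the end, for the whole second after the job is handed in: The jaw is shut (gap under 2 mm), both keys are up (under 1 mm), both boxes stand flat within 20 mm of where they were, at rest, and the bystanders within 30 mm of where they were (value of joint jaw below 0.002 m and value of joint each of zero_key, send_key below 0.001 m and distance of each of readout, sender from where it was at the start of the episode below 0.02 m and angle between each of readout, sender's own z axis and vertical below 0.05 rad and linear speed of each of readout, sender below 0.02 m/s and distance of each of ring_gauge_c, bush_c, block_c, caliper_c, oil_c, brush_c, wrench_c from where it was at the start of the episode below 0.03 m); the robot touches nothing.
It fails at once if the square key of the sender is pressed (over 2 mm) (value of joint send_key above 0.002 m).
It fails at once if the round key is pressed (over 2.5 mm) while the jaw is open (over 4 mm) (value of joint zero_key above 0.0025 m and value of joint jaw above 0.004 m).
It fails at once if a box is shoved (over 20 mm), or lifted (over 10 mm) or tipped (distance of any of readout, sender from where it was at the start of the episode above 0.02 m or height (world z) of any of readout, sender above 0.01 m or angle between any of readout, sender's own z axis and vertical above 0.15 rad).
It fails at once if a bystander is shifted (over 30 mm) or lifted (over 15 mm) (distance of any of ring_gauge_c, bush_c, block_c, caliper_c, oil_c, brush_c, wrench_c from where it was at the start of the episode above 0.03 m or height (world z) of ring_gauge_c above 0.022 m or height (world z) of bush_c above 0.033 m or height (world z) of block_c above 0.03 m or height (world z) of caliper_c above 0.018 m or height (world z) of oil_c above 0.08 m or height (world z) of brush_c above 0.025 m or height (world z) of wrench_c above 0.02 m).
It also fails if it takes over 48 s, if anything falls off the work surface, if the arm or the gripper's body presses on something with over 40 N, if the wrist force passes 120 N, or if a joint passes its speed limit or range.

## Working session

There is one attempt and no reset: what is moved stays moved. The work goes in short steps, Python scripts to look and compute and a tool call to move; the robot and the scene stay as the last step left them, time stands still between calls to the robot, and variables do not carry over. Pictures are saved under pics/ and viewed, and the job is handed in when it is done.

Besides the shell and the picture viewer there is one more tool, called after "Call:" by a JSON object that holds its "fn" and its "kwargs", one argument or row to a line. drive_tool: Moves the arm, as the interface text tells. Its arguments: {"type":"object","properties":{"series":{"type":"array","items":{"type":"object","properties":{"fingers":{"type":"number"},"dx":{"type":"number"},"dy":{"type":"number"},"dz":{"type":"number"},"turn":{"type":"number"}}}},"squeeze":{"type":"number"}},"required":["series"]}

```bash
mkdir -p pics; ls; cat > h.py <<'E'
import numpy as np, cv2
from cell import env, get_image
def ray(im,u,v):
    K=np.array(im["camera_matrix"]);k=im["k1"]
    d=np.array([(u-K[0,2])/K[0,0],(v-K[1,2])/K[1,1]])
    s=d.copy()
    for _ in range(20): s=d/(1+k*(s@s))
    R=np.array(im["R"]);t=np.array(im["t"])
    return -R.T@t, R.T@np.array([s[0],s[1],1.0])
def onplane(im,u,v,z):
    o,d=ray(im,u,v); return o+d*(z-o[2])/d[2]
def bydepth(im,u,v):
    o,d=ray(im,u,v); return o+d*float(im["z_map"][int(round(v)),int(round(u))])
def save(im,name,crop=None,scale=1):
    f=im["frame"][:,:,::-1]
    if crop: f=f[crop[1]:crop[3],crop[0]:crop[2]]
    cv2.imwrite("pics/"+name,cv2.resize(f,None,fx=scale,fy=scale,interpolation=cv2.INTER_CUBIC))
E
python3 - <<'E'
from h import *
import pickle
D={}
for n in("scene","top","wrist"):
    im=get_image(n);D[n]=im;save(im,n+"0.png")
    print(n,np.array(im["t"]),im["k1"],np.array(im["camera_matrix"]).tolist(), (-np.array(im["R"]).T@np.array(im["t"])))
pickle.dump(D,open("d0.pkl","wb"))
print(env.state())
E
```

```text
pics
scene [ 380.17858272 -118.49513767 1636.3328685 ] -0.021597657964205284 [[472.3951156719099, 0.0, 317.3246294783638], [0.0, 472.3951156719099, 202.20374973951976], [0.0, 0.0, 1.0]] [1186.50629113  923.62233908  758.4765684 ]
top [  53.76565996  531.69614605 1264.04873114] -0.09479339888916848 [[418.7783008205025, 0.0, 314.664758616219], [0.0, 418.7783008205025, 204.41782246786605], [0.0, 0.0, 1.0]] [ 354.31099844   73.74810086 1323.79593088]
wrist [-647.98761302  -36.67804542  381.18291593] -0.04757245651542979 [[347.46753222421796, 0.0, 317.167494192254], [0.0, 347.46753222421796, 201.61400175466414], [0.0, 0.0, 1.0]] [ 330.73274803 -562.98449631  374.43016348]
{'time': 0.15, 'q': array([ 1.05018091,  0.38365424,  0.04385289,  1.59923078, -0.01790622,
        1.1611897 , -0.04989381]), 'joint_velocities': array([-0.00096756, -0.00182602,  0.00107804, -0.0038326 ,  0.00014524,
        0.00144311, -0.0007055 ]), 'tau': array([ 2.00862029e-03, -4.34052336e+01,  1.02671664e+00, -2.49979681e+01,
        1.07486139e-02,  7.24340061e-03,  3.36601403e-06]), 'eef_pos': array([ 266.42787007, -592.12092044,  252.16321068]), 'ee_rot': array([-3.06965253e+00, -6.58906957e-01,  8.47827948e-04]), 'ft_force': array([ 0.42214983, -0.72548315, -0.44574309]), 'torque': array([-0.05179766,  0.01237628,  0.00457731]), 'finger_gap': 1.003646568033055}
```

View pics/scene0.png

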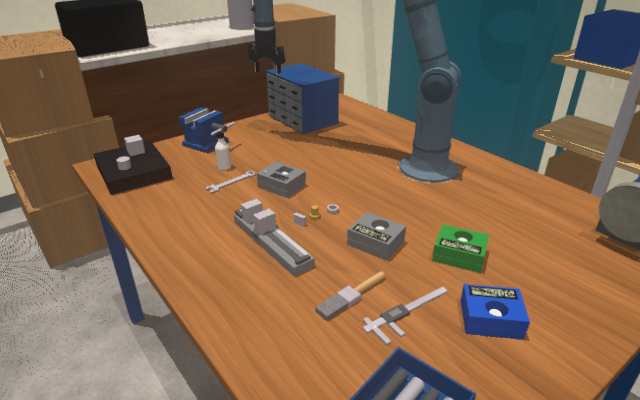

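View pics/top0.png

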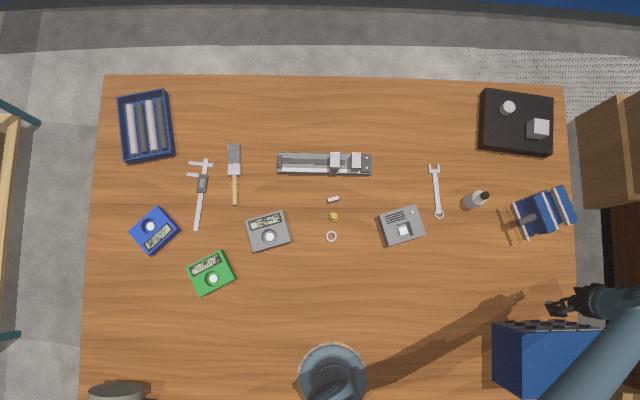

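View pics/wrist0.png

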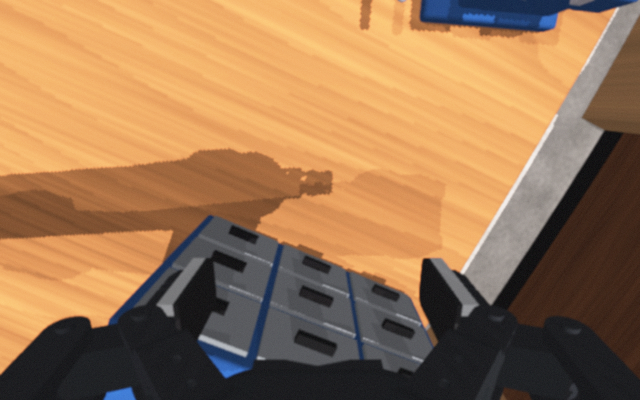

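The top view shows the gauge at (325,164), with the fixed jaw at (357,160) and the sliding jaw at (335,160). The grey readout with the round well is at (268,232), and the sender with the square key is at (402,225). The blue cabinet stands under the gripper, so the arm must go up first. I'll measure next.

```bash
python3 - <<'E'
from h import *
import pickle
D=pickle.load(open("d0.pkl","rb"));im=D["top"]
save(im,"topz.png",(225,130,425,260),4)
for n,p in dict(jawS=(335,160),jawF=(357,160),bedL=(290,163),ro=(255,238),cab=(530,355),sender=(412,215)).items():
    print(n,bydepth(im,*p).round(1))
# cabinet max height
z=im["z_map"]; 
vv,uu=np.mgrid[310:400:6,490:600:6]
P=np.array([bydepth(im,u,v) for u,v in zip(uu.ravel(),vv.ravel()) if z[v,u]>0])
print(np.sort(P[:,2])[-30:].round())
E
```

```text
jawS [662.7   4.   78.5]
jawF [665.5 -63.9  73.2]
bedL [662.9 143.7  27.2]
ro [422.4 243.3  48.2]
cab [ 109.  -523.2  201.1]
sender [ 501.4 -237.3   49.7]
[683. 684. 684. 685. 687. 687. 687. 688. 688. 692. 694. 694. 694. 695.
 695. 695. 698. 699. 699. 700. 701. 702. 703. 704. 705. 706. 706. 707.
 708. 709.]
```

View pics/topz.png

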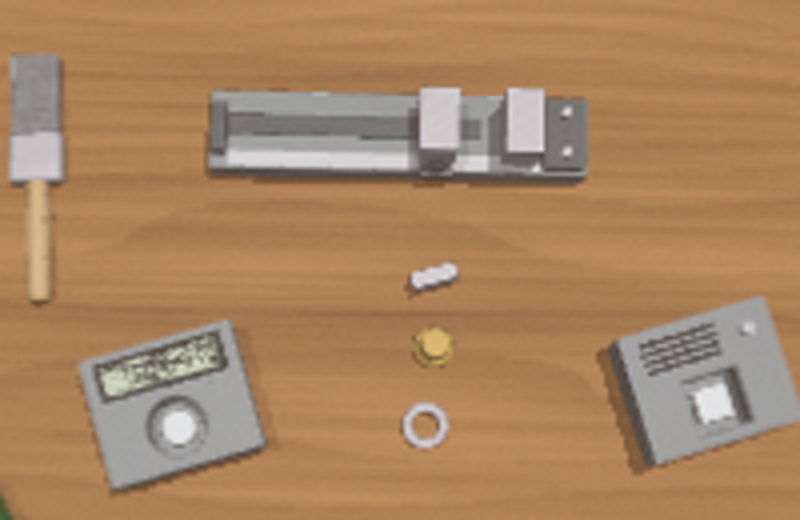

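The zoom shows the sliding jaw's top at (420–462, 88–150), the readout's round well at (178,427) and the gauge bed's corners. Next I'll turn these into world points.

```bash
python3 - <<'E'
from h import *
import pickle
D=pickle.load(open("d0.pkl","rb"));im=D["top"]
f=lambda x,y,z: onplane(im,225+(x+.5)/4-.5,130+(y+.5)/4-.5,z).round(1)
print("slide top",[f(*p,80)[:2] for p in((420,88),(462,88),(460,150),(420,150))])
print("fixed top",[f(*p,80)[:2] for p in((507,88),(544,88),(544,153),(507,153))])
print("bed top",[f(*p,30)[:2] for p in((213,92),(586,98),(585,176),(209,170))])
c=[f(*p,52)[:2] for p in((78,362),(230,320),(267,445),(115,490))];print("ro",c,np.mean(c,0))
print("well",f(178,427,52),"key",f(178,428,37))
# mask-based key
fr=im["frame"].astype(int);m=((fr.min(2)>200)).astype(np.uint8);n,l,s,ct=cv2.connectedComponentsWithStats(m)
for i in range(1,n):
    if 260<ct[i][0]<280 and 225<ct[i][1]<245: print(s[i],ct[i],onplane(im,*ct[i],37))
sc=D["scene"];save(sc,"scz.png",(220,170,420,290),4)
E
```

```text
slide top [array([688.3,  20.8]), array([689. , -11.4]), array([640.4, -10.2]), array([639.8,  20.2])]
fixed top [array([689.7, -45.8]), array([690.4, -74.2]), array([639.5, -74.2]), array([638.9, -46. ])]
bed top [array([695.3, 183. ]), array([ 696.5, -113.7]), array([ 633. , -112.7]), array([632. , 184.2])]
ro [array([476. , 277.9]), array([510.5, 162.7]), array([415.6, 132.1]), array([379.4, 246.2])] [445.375 204.725]
well [428. 200.  52.] key [428.1 201.4  37. ]
[266 233   8   8  50] [269.26 236.38] [428.82556747 201.04657668  37.        ]
```

View pics/scz.png

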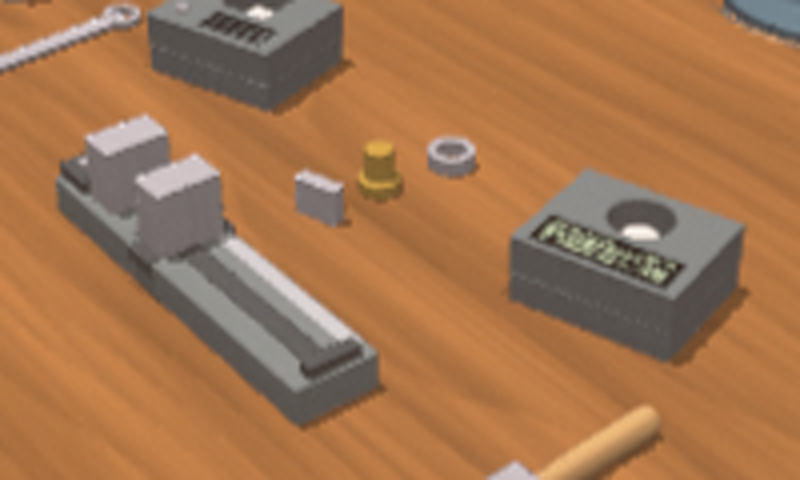

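The jaw's outer face is at y≈20.5 and x≈664, the gap is about 35 mm, and the gauge's yaw is about 0. The key is at (428.5, 201). I'll raise the arm first, shut the fingers and turn to yaw 90°, so that tool x = world +y and tool y = world +x.

Call:
{"fn": "drive_tool", "kwargs": {
  "series": [
    {"dz": -0.04, "fingers": 0, "turn": 0},
    {"dz": -0.08, "fingers": 0, "turn": -7},
    {"dz": -0.08, "fingers": 0, "turn": -14},
    {"dz": -0.08, "fingers": 0, "turn": -21},
    {"dz": -0.08, "fingers": 0, "turn": -28},
    {"dz": -0.08, "fingers": 0, "turn": -35},
    {"dz": -0.08, "fingers": 0, "turn": -42},
    {"dz": -0.08, "fingers": 0, "turn": -49},
    {"dz": -0.08, "fingers": 0, "turn": -56},
    {"dz": -0.08, "fingers": 0, "turn": -66}
  ],
  "squeeze": 30
}}

```text
$.series[0]: bad value
```

```bash
cat > st.py <<'E'
from h import *
from scipy.spatial.transform import Rotation as Ro
def st(tgt=None):
    s=env.state();R=Ro.from_rotvec(s["ee_rot"]).as_matrix()
    print("t",s["time"],"p",s["eef_pos"].round(1),"gap",round(s["finger_gap"],3),"F",s["ft_force"].round(1),"yaw",np.degrees(np.arctan2(R[1,0],R[0,0])).round(2),"z",R[:,2].round(3))
    print("q",s["q"].round(2))
    if tgt is not None: print("delta tool",(R.T@(np.array(tgt)-s["eef_pos"])).round(1))
E
python3 -c "
from st import *
st((664,75,300))"
```

```text
t 0.15 p [ 266.4 -592.1  252.2] gap 1.004 F [ 0.4 -0.7 -0.4] yaw 24.23 z [-0.001  0.002 -1.   ]
q [ 1.05  0.38  0.04  1.6  -0.02  1.16 -0.05]
delta tool [ 636.3 -445.3  -47. ]
```

Call:
{"fn": "drive_tool", "kwargs": {
  "series": [
    {"dx": 0, "dy": 0, "dz": -0.04, "fingers": 0.0, "turn": 0},
    {"dx": 0, "dy": 0, "dz": -0.08, "fingers": 0.0, "turn": -7},
    {"dx": 0, "dy": 0, "dz": -0.08, "fingers": 0.0, "turn": -14},
    {"dx": 0, "dy": 0, "dz": -0.08, "fingers": 0.0, "turn": -21},
    {"dx": 0, "dy": 0, "dz": -0.08, "fingers": 0.0, "turn": -28},
    {"dx": 0, "dy": 0, "dz": -0.08, "fingers": 0.0, "turn": -35},
    {"dx": 0, "dy": 0, "dz": -0.08, "fingers": 0.0, "turn": -42},
    {"dx": 0, "dy": 0, "dz": -0.08, "fingers": 0.0, "turn": -49},
    {"dx": 0, "dy": 0, "dz": -0.08, "fingers": 0.0, "turn": -56},
    {"dx": 0, "dy": 0, "dz": -0.08, "fingers": 0.0, "turn": -66}
  ],
  "squeeze": 30
}}

```text
time: 0.98
eef_pos: [266.3, -592.0, 331.5]
ee_rot: [-2.263, -2.175, -0.002]
ft_force: [-0.1, -0.1, 0.1]
finger_gap: 0.004
```

```bash
python3 -c "
from st import *
st((664,75,300))"
```

```text
t 0.9833 p [ 266.3 -592.   331.5] gap 0.004 F [-0.1 -0.1  0.1] yaw 87.74 z [-0.001  0.003 -1.   ]
q [ 1.17  0.34 -0.11  1.5   0.04  1.31  1.02]
delta tool [682.  371.1  32.9]
```

Call:
{"fn": "drive_tool", "kwargs": {
  "series": [
    {"dx": 0.034, "dy": 0.018, "dz": 0, "fingers": 0.0, "turn": -1},
    {"dx": 0.068, "dy": 0.036, "dz": 0, "fingers": 0.0, "turn": -2.3},
    {"dx": 0.102, "dy": 0.055, "dz": 0, "fingers": 0.0, "turn": -2.3},
    {"dx": 0.136, "dy": 0.074, "dz": 0, "fingers": 0.0, "turn": -2.3},
    {"dx": 0.17, "dy": 0.092, "dz": 0, "fingers": 0.0, "turn": -2.3},
    {"dx": 0.204, "dy": 0.111, "dz": 0, "fingers": 0.0, "turn": -2.3},
    {"dx": 0.238, "dy": 0.13, "dz": 0, "fingers": 0.0, "turn": -2.3},
    {"dx": 0.272, "dy": 0.148, "dz": 0, "fingers": 0.0, "turn": -2.3},
    {"dx": 0.306, "dy": 0.166, "dz": 0, "fingers": 0.0, "turn": -2.3},
    {"dx": 0.34, "dy": 0.185, "dz": 0, "fingers": 0.0, "turn": -2.3}
  ]
}}

```text
time: 1.82
eef_pos: [464.7, -257.8, 332.0]
ee_rot: [-2.219, -2.219, -0.001]
ft_force: [0.7, 0.2, 0.5]
finger_gap: -0.0
```

```bash
python3 -c "
from st import *
st((664,75,250))"
```

```text
t 1.8167 p [ 464.7 -257.8  332. ] gap -0.0 F [0.7 0.2 0.5] yaw 90.01 z [-0.002  0.003 -1.   ]
q [ 0.78  0.12 -0.38  1.77  0.04  1.27  0.39]
delta tool [332.6 199.5  82.5]
```

Call:
{"fn": "drive_tool", "kwargs": {
  "series": [
    {"dx": 0.035, "dy": 0.02, "dz": 0, "fingers": 0.0, "turn": 0},
    {"dx": 0.07, "dy": 0.04, "dz": 0, "fingers": 0.0, "turn": 0},
    {"dx": 0.105, "dy": 0.06, "dz": 0, "fingers": 0.0, "turn": 0},
    {"dx": 0.14, "dy": 0.08, "dz": 0, "fingers": 0.0, "turn": 0},
    {"dx": 0.175, "dy": 0.1, "dz": 0, "fingers": 0.0, "turn": 0},
    {"dx": 0.21, "dy": 0.12, "dz": 0.01, "fingers": 0.0, "turn": 0},
    {"dx": 0.245, "dy": 0.14, "dz": 0.03, "fingers": 0.0, "turn": 0},
    {"dx": 0.28, "dy": 0.16, "dz": 0.05, "fingers": 0.0, "turn": 0},
    {"dx": 0.31, "dy": 0.18, "dz": 0.07, "fingers": 0.0, "turn": 0},
    {"dx": 0.333, "dy": 0.2, "dz": 0.083, "fingers": 0.0, "turn": 0}
  ]
}}

```text
time: 2.65
eef_pos: [663.9, 77.9, 247.4]
ee_rot: [-2.216, -2.22, 0.002]
ft_force: [0.5, -0.2, 1.3]
finger_gap: 0.002
```

```bash
python3 -c "
from st import *
st((664,75,82))
im=get_image('wrist');save(im,'w1.png')
im=get_image('scene');save(im,'s1.png',(200,120,420,290),3)
"
```

```text
t 2.65 p [663.9  77.9 247.4] gap 0.002 F [ 0.5 -0.2  1.3] yaw 90.1 z [-0.005  0.003 -1.   ]
q [ 0.23  0.49 -0.55  1.53  0.26  1.21 -0.36]
delta tool [ -3.3   0.8 165.4]
```

View pics/w1.png

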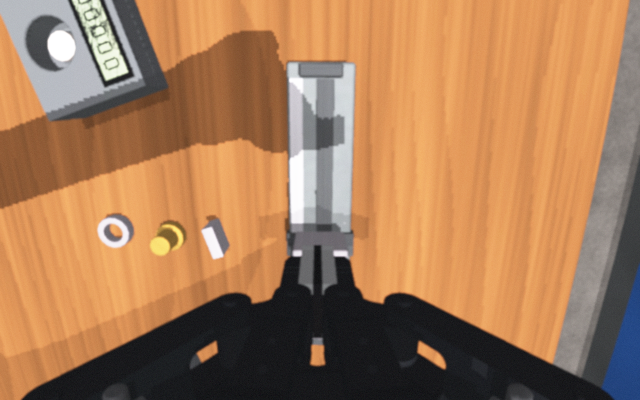

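View pics/s1.png

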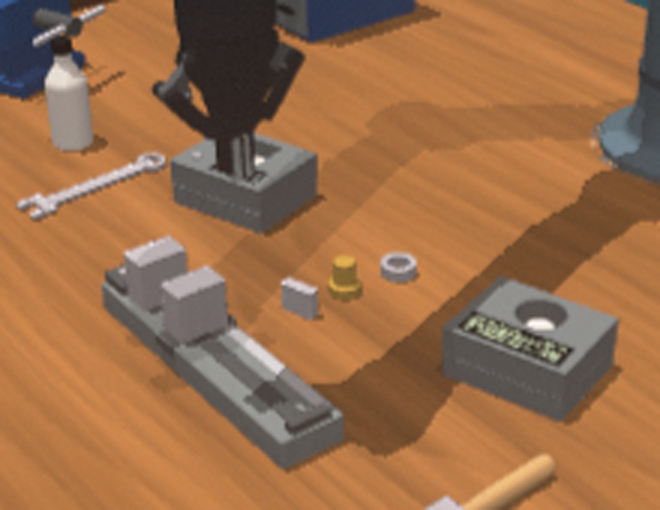

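The wrist view shows the fingers shut above the free end of the bed at (320,250). The scene view shows the jaws still open. I'll descend beside the jaw's outer face.

Call:
{"fn": "drive_tool", "kwargs": {
  "series": [
    {"dx": -0.003, "dy": 0.001, "dz": 0.03, "fingers": 0.0, "turn": 0},
    {"dx": -0.003, "dy": 0.001, "dz": 0.06, "fingers": 0.0, "turn": 0},
    {"dx": -0.003, "dy": 0.001, "dz": 0.09, "fingers": 0.0, "turn": 0},
    {"dx": -0.003, "dy": 0.001, "dz": 0.12, "fingers": 0.0, "turn": 0},
    {"dx": -0.003, "dy": 0.001, "dz": 0.145, "fingers": 0.0, "turn": 0},
    {"dx": -0.003, "dy": 0.001, "dz": 0.158, "fingers": 0.0, "turn": 0},
    {"dx": -0.003, "dy": 0.001, "dz": 0.164, "fingers": 0.0, "turn": 0},
    {"dx": -0.003, "dy": 0.001, "dz": 0.164, "fingers": 0.0, "turn": 0}
  ]
}}

```text
time: 3.42
eef_pos: [661.4, 81.3, 78.3]
ee_rot: [-2.2, -2.222, 0.005]
ft_force: [-0.2, -0.2, 0.0]
finger_gap: -0.004
```

```bash
python3 -c "
from st import *
st((664,-15.5+11,82))
im=get_image('scene');save(im,'s2.png',(200,120,420,290),3)
im=get_image('top');save(im,'t2.png',(225,130,425,260),4)
"
```

```text
t 3.4167 p [661.4  81.3  78.3] gap -0.004 F [-0.2 -0.2  0. ] yaw 90.55 z [-0.013  0.008 -1.   ]
q [ 0.19  0.66 -0.5   1.64  0.36  0.94 -0.43]
delta tool [-85.8   1.7  -4.4]
```

View pics/s2.png

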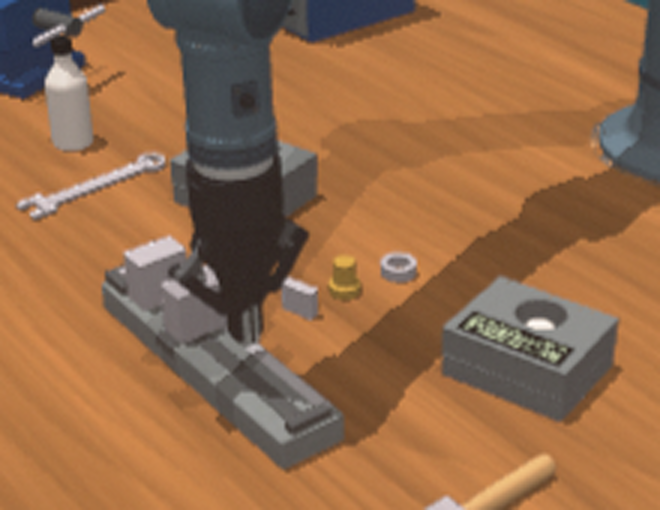

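Call:
{"fn": "drive_tool", "kwargs": {
  "series": [
    {"dx": -0.015, "dy": 0.002, "dz": -0.004, "fingers": 0.0, "turn": 0},
    {"dx": -0.03, "dy": 0.002, "dz": -0.004, "fingers": 0.0, "turn": 0},
    {"dx": -0.042, "dy": 0.002, "dz": -0.004, "fingers": 0.0, "turn": 0},
    {"dx": -0.048, "dy": 0.002, "dz": -0.004, "fingers": 0.0, "turn": 0},
    {"dx": -0.053, "dy": 0.002, "dz": -0.004, "fingers": 0.0, "turn": 0},
    {"dx": -0.058, "dy": 0.002, "dz": -0.004, "fingers": 0.0, "turn": 0},
    {"dx": -0.063, "dy": 0.002, "dz": -0.004, "fingers": 0.0, "turn": 0},
    {"dx": -0.068, "dy": 0.002, "dz": -0.004, "fingers": 0.0, "turn": 0},
    {"dx": -0.073, "dy": 0.002, "dz": -0.004, "fingers": 0.0, "turn": 0},
    {"dx": -0.076, "dy": 0.002, "dz": -0.004, "fingers": 0.0, "turn": 0}
  ]
}}

```text
time: 4.35
eef_pos: [666.2, 5.9, 84.4]
ee_rot: [-2.202, -2.224, -0.001]
ft_force: [-0.3, 1.7, 1.8]
finger_gap: -0.003
```

```bash
python3 -c "
from st import *
st((664,-15.5+11,80))
im=get_image('scene');save(im,'s3.png',(200,120,420,290),3)
"
```

```text
t 4.35 p [666.2   5.9  84.4] gap -0.003 F [-0.3  1.7  1.8] yaw 90.58 z [-0.008  0.009 -1.   ]
q [ 0.3   0.65 -0.49  1.64  0.35  0.94 -0.31]
delta tool [-10.4  -2.3   4.3]
```

View pics/s3.png

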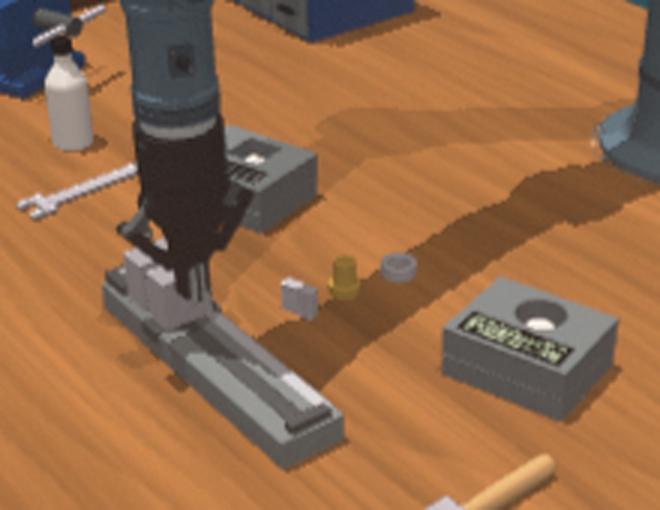

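The scene view shows the finger on the jaw face, with a gap of about 10 mm left. I'll go on gently, a few mm per row.

Call:
{"fn": "drive_tool", "kwargs": {
  "series": [
    {"dx": -0.003, "dy": -0.002, "dz": 0.004, "fingers": 0.0, "turn": 0},
    {"dx": -0.005, "dy": -0.002, "dz": 0.004, "fingers": 0.0, "turn": 0},
    {"dx": -0.007, "dy": -0.002, "dz": 0.004, "fingers": 0.0, "turn": 0},
    {"dx": -0.009, "dy": -0.002, "dz": 0.004, "fingers": 0.0, "turn": 0},
    {"dx": -0.01, "dy": -0.002, "dz": 0.004, "fingers": 0.0, "turn": 0},
    {"dx": -0.011, "dy": -0.002, "dz": 0.004, "fingers": 0.0, "turn": 0},
    {"dx": -0.012, "dy": -0.002, "dz": 0.004, "fingers": 0.0, "turn": 0}
  ]
}}

```text
time: 4.98
eef_pos: [663.3, -4.2, 79.3]
ee_rot: [-2.199, -2.222, -0.002]
ft_force: [0.3, 6.2, -3.1]
finger_gap: -0.003
```

Call:
{"fn": "drive_tool", "kwargs": {
  "series": [
    {"dx": -0.002, "dy": 0, "dz": 0, "fingers": 0.0, "turn": 0},
    {"dx": -0.004, "dy": 0, "dz": 0, "fingers": 0.0, "turn": 0},
    {"dx": -0.005, "dy": 0, "dz": 0, "fingers": 0.0, "turn": 0},
    {"dx": -0.005, "dy": 0, "dz": 0, "fingers": 0.0, "turn": 0}
  ]
}}

```text
time: 5.32
eef_pos: [663.3, -4.3, 79.3]
ee_rot: [-2.193, -2.223, -0.009]
ft_force: [0.7, 8.0, -0.8]
finger_gap: -0.004
```

```bash
python3 -c "
from st import *
st((664,-15.5+11,80))
im=get_image('scene');save(im,'s4.png',(220,180,320,250),6)
"
```

```text
t 5.3167 p [663.3  -4.3  79.3] gap -0.004 F [ 0.7  8.  -0.8] yaw 90.78 z [-0.01   0.018 -1.   ]
q [ 0.32  0.66 -0.49  1.65  0.35  0.93 -0.28]
delta tool [-0.2  0.7 -0.7]
```

View pics/s4.png

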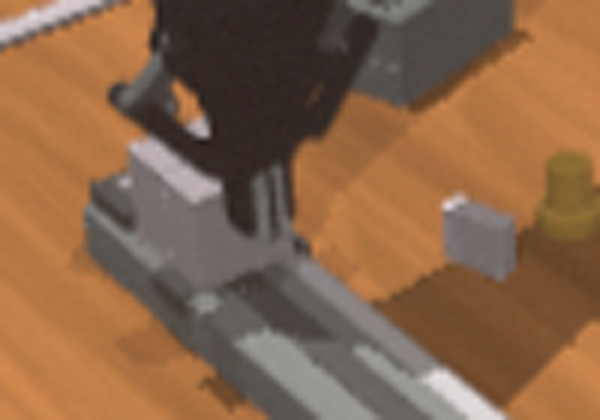

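The jaws look merged. A further 5 mm command did not move the TCP (y=-4.3, as predicted), and the force rose to 8 N, so the jaw is shut. I'll back off and rise.

Call:
{"fn": "drive_tool", "kwargs": {
  "series": [
    {"dx": 0.015, "dy": 0, "dz": 0, "fingers": 0.0, "turn": 0},
    {"dx": 0.035, "dy": 0, "dz": 0, "fingers": 0.0, "turn": 0},
    {"dx": 0.055, "dy": 0, "dz": -0.01, "fingers": 0.0, "turn": 0},
    {"dx": 0.07, "dy": 0, "dz": -0.04, "fingers": 0.0, "turn": 0},
    {"dx": 0.08, "dy": 0, "dz": -0.075, "fingers": 0.0, "turn": 0},
    {"dx": 0.09, "dy": 0, "dz": -0.1, "fingers": 0.0, "turn": 0},
    {"dx": 0.11, "dy": -0.02, "dz": -0.12, "fingers": 0.0, "turn": 0},
    {"dx": 0.125, "dy": -0.05, "dz": -0.125, "fingers": 0.0, "turn": 0},
    {"dx": 0.14, "dy": -0.08, "dz": -0.125, "fingers": 0.0, "turn": 0},
    {"dx": 0.15, "dy": -0.1, "dz": -0.125, "fingers": 0.0, "turn": 0}
  ]
}}

```text
time: 6.2
eef_pos: [560.2, 143.0, 209.0]
ee_rot: [-2.192, -2.226, -0.007]
ft_force: [-0.3, 0.1, -0.0]
finger_gap: 0.004
```

```bash
python3 - <<'E'
from st import *
st((428.5,201,200))
im=get_image('top');save(im,'t5.png',(225,130,425,260),4)
im=get_image('wrist');save(im,'w5.png')
E
```

```text
t 6.2 p [560.2 143.  209. ] gap 0.004 F [-0.3  0.1 -0. ] yaw 90.89 z [-0.009  0.016 -1.   ]
q [ 0.2   0.36 -0.62  1.79  0.22  1.07 -0.47]
delta tool [  59.9 -130.7   11.1]
```

View pics/t5.png

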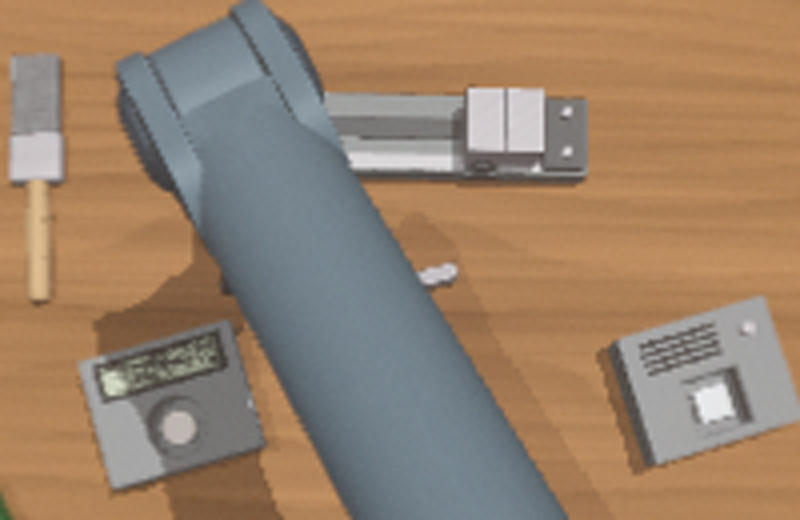

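View pics/w5.png

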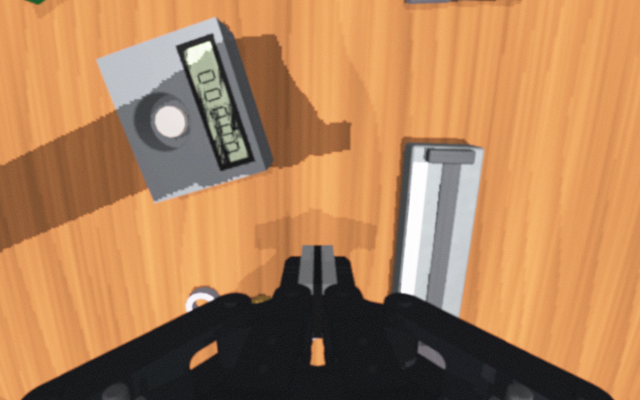

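The top view shows the two jaws touching at (505,120), so the jaw is shut. The wrist view shows the key at (170,121) in the round well, and I'll use it for a second measurement.

```bash
python3 - <<'E'
from st import *
im=get_image('wrist')
print(im["frame"][121,170])
print("key wrist",onplane(im,170.5,121,37).round(1), bydepth(im,170,121).round(1))
for n,p in dict(well=(162,122)).items(): print(n,onplane(im,*p,52).round(1))
st((428.5,201,140))
E
```

```text
[236 230 227]
key wrist [432.1 200.4  37. ] [432.1 200.5  38.2]
well [431.5 200.2  52. ]
t 6.35 p [560.9 142.3 208.3] gap -0.002 F [ 0.9  0.2 -0.7] yaw 90.97 z [-0.009  0.015 -1.   ]
q [ 0.2   0.36 -0.62  1.79  0.22  1.07 -0.47]
delta tool [  59.9 -130.7   70.4]
```

Call:
{"fn": "drive_tool", "kwargs": {
  "series": [
    {"dx": 0.015, "dy": -0.03, "dz": 0.01, "fingers": 0.0, "turn": 0},
    {"dx": 0.03, "dy": -0.06, "dz": 0.02, "fingers": 0.0, "turn": 0},
    {"dx": 0.045, "dy": -0.09, "dz": 0.04, "fingers": 0.0, "turn": 0},
    {"dx": 0.055, "dy": -0.115, "dz": 0.05, "fingers": 0.0, "turn": 0},
    {"dx": 0.06, "dy": -0.128, "dz": 0.06, "fingers": 0.0, "turn": 0},
    {"dx": 0.06, "dy": -0.131, "dz": 0.07, "fingers": 0.0, "turn": 0},
    {"dx": 0.06, "dy": -0.131, "dz": 0.07, "fingers": 0.0, "turn": 0}
  ]
}}

```text
time: 6.93
eef_pos: [427.6, 199.3, 138.7]
ee_rot: [-2.191, -2.228, -0.0]
ft_force: [-0.1, -0.6, 1.1]
finger_gap: 0.001
```

```bash
python3 - <<'E'
from st import *
st((428.5,201,90))
im=get_image('scene');save(im,'s6.png',(300,150,460,270),5)
im=get_image('wrist');save(im,'w6.png')
E
```

```text
t 6.9333 p [427.6 199.3 138.7] gap 0.001 F [-0.1 -0.6  1.1] yaw 90.95 z [-0.012  0.012 -1.   ]
q [ 0.11  0.27 -0.68  2.08  0.2   0.86 -0.67]
delta tool [ 1.1  1.5 48.7]
```

View pics/s6.png

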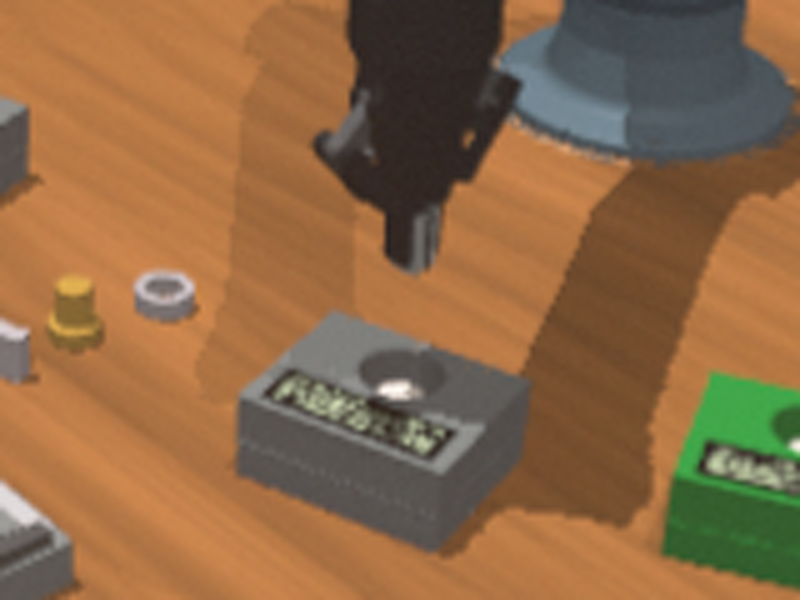

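View pics/w6.png

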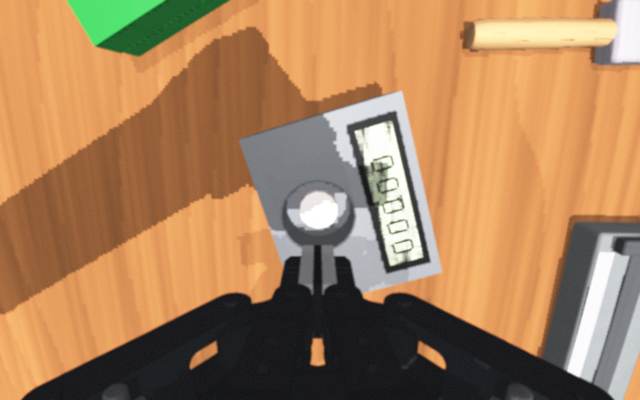

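```bash
python3 - <<'E'
from st import *
im=get_image('wrist');hsv=cv2.cvtColor(im["frame"],cv2.COLOR_RGB2HSV)
sub=im["frame"][180:245,275:360].min(2)
m=(sub>185).astype(np.uint8);n,l,s,c=cv2.connectedComponentsWithStats(m)
for i in range(1,n):
    if s[i][4]>80: 
        p=c[i]+[275,180];print(s[i],p,onplane(im,*p,37).round(1))
st((429.5,200.7,90))
x=get_image('wrist');save(im,"w6z.png",(270,150,370,270),5)
E
```

```text
[  12   12   57   38 1487] [316.63214526 210.21183591] [429.2 201.   37. ]
[ 74  28  11  35 239] [355.53138075 225.09623431] [456.1 190.8  37. ]
t 7.0833 p [430.8 200.2 140.9] gap -0.002 F [ 0.   0.1 -0.5] yaw 90.78 z [-0.008  0.015 -1.   ]
q [ 0.11  0.27 -0.68  2.08  0.2   0.86 -0.67]
delta tool [-0.2 -0.9 50.9]
```

View pics/w6z.png

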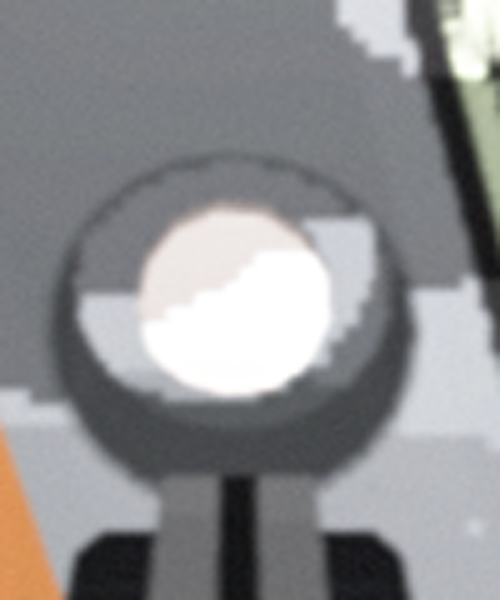

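Three measurements put the key at about (429.3, 201). I'll descend into the well to just above the key.

Call:
{"fn": "drive_tool", "kwargs": {
  "series": [
    {"dx": 0, "dy": -0.001, "dz": 0.02, "fingers": 0.0, "turn": 0},
    {"dx": 0, "dy": -0.001, "dz": 0.04, "fingers": 0.0, "turn": 0},
    {"dx": 0, "dy": -0.001, "dz": 0.055, "fingers": 0.0, "turn": 0},
    {"dx": 0, "dy": -0.001, "dz": 0.065, "fingers": 0.0, "turn": 0},
    {"dx": 0, "dy": -0.001, "dz": 0.07, "fingers": 0.0, "turn": 0},
    {"dx": 0, "dy": -0.001, "dz": 0.07, "fingers": 0.0, "turn": 0}
  ]
}}

```text
time: 7.63
eef_pos: [429.6, 201.1, 70.6]
ee_rot: [-2.196, -2.224, -0.008]
ft_force: [0.7, 0.6, -0.6]
finger_gap: 0.003
```

```bash
python3 - <<'E'
from st import *
im=get_image('scene');save(im,'s7.png',(300,150,460,270),5)
im=get_image('wrist');save(im,'w7.png',(220,130,420,280),4)
st((429.5,201,54))
E
```

```text
t 7.7333 p [430.3 201.7  71.8] gap 0.003 F [-0.2  0.3  0.5] yaw 90.76 z [-0.006  0.016 -1.   ]
q [ 0.05  0.39 -0.63  2.12  0.32  0.72 -0.77]
delta tool [-1.  -0.7 17.8]
```

View pics/s7.png

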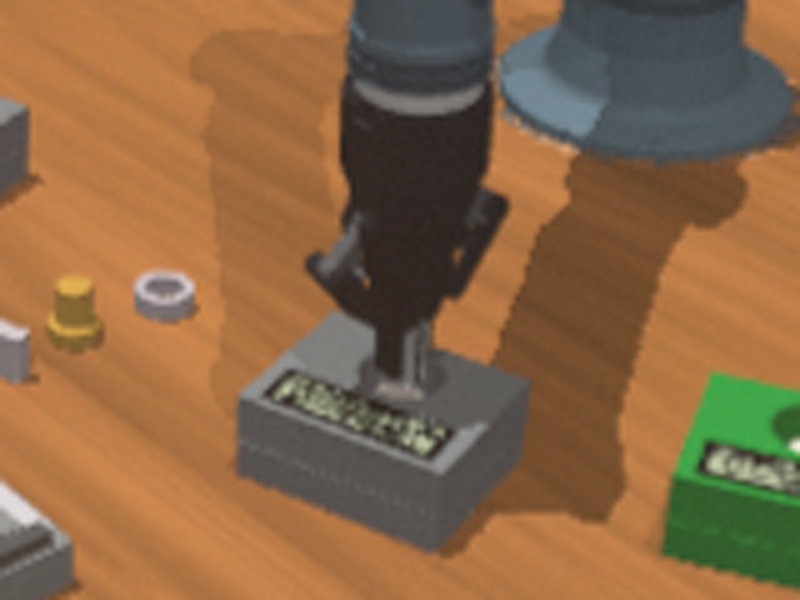

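View pics/w7.png

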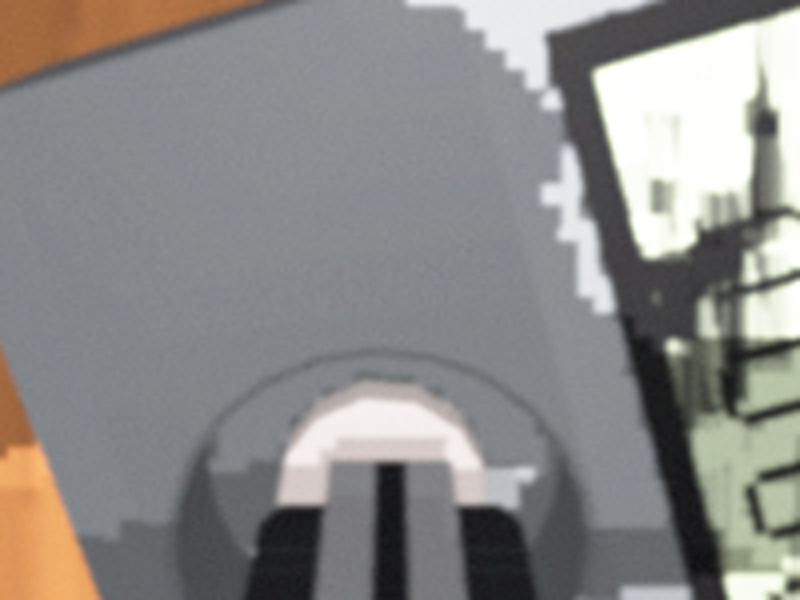

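The wrist view shows the fingertips in the well, over the key's centre at (385,460). I'll press gently while watching the force.

Call:
{"fn": "drive_tool", "kwargs": {
  "series": [
    {"dx": -0.001, "dy": -0.001, "dz": 0.006, "fingers": 0.0, "turn": 0},
    {"dx": -0.001, "dy": -0.001, "dz": 0.01, "fingers": 0.0, "turn": 0},
    {"dx": -0.001, "dy": -0.001, "dz": 0.013, "fingers": 0.0, "turn": 0},
    {"dx": -0.001, "dy": -0.001, "dz": 0.016, "fingers": 0.0, "turn": 0},
    {"dx": -0.001, "dy": -0.001, "dz": 0.019, "fingers": 0.0, "turn": 0},
    {"dx": -0.001, "dy": -0.001, "dz": 0.021, "fingers": 0.0, "turn": 0},
    {"dx": -0.001, "dy": -0.001, "dz": 0.021, "fingers": 0.0, "turn": 0}
  ]
}}

```text
time: 8.32
eef_pos: [429.7, 201.0, 53.7]
ee_rot: [-2.198, -2.227, -0.006]
ft_force: [-6.4, -5.0, 27.9]
finger_gap: 0.003
```

The upward force is 28 N at TCP z=53.7 (tip ≈32 mm), so the key is bottomed. I'll hold it for about a second.

Call:
{"fn": "drive_tool", "kwargs": {
  "series": [
    {"dx": 0, "dy": 0, "dz": 0.002, "fingers": 0.0, "turn": 0},
    {"dx": 0, "dy": 0, "dz": 0.002, "fingers": 0.0, "turn": 0},
    {"dx": 0, "dy": 0, "dz": 0.002, "fingers": 0.0, "turn": 0},
    {"dx": 0, "dy": 0, "dz": 0.002, "fingers": 0.0, "turn": 0},
    {"dx": 0, "dy": 0, "dz": 0.002, "fingers": 0.0, "turn": 0},
    {"dx": 0, "dy": 0, "dz": 0.002, "fingers": 0.0, "turn": 0},
    {"dx": 0, "dy": 0, "dz": 0.002, "fingers": 0.0, "turn": 0},
    {"dx": 0, "dy": 0, "dz": 0.002, "fingers": 0.0, "turn": 0},
    {"dx": 0, "dy": 0, "dz": 0.002, "fingers": 0.0, "turn": 0}
  ]
}}

```text
time: 9.07
eef_pos: [429.7, 201.0, 53.8]
ee_rot: [-2.199, -2.228, -0.003]
ft_force: [-5.2, -4.0, 20.6]
finger_gap: 0.002
```

```bash
python3 - <<'E'
from st import *
st((429.5,201,54))
im=get_image('scene');save(im,'s8.png',(300,150,460,270),5)
im=get_image('wrist');save(im,'w8.png',(220,130,420,280),4)
E
```

```text
t 9.0667 p [429.7 201.   53.8] gap 0.002 F [-5.2 -4.  20.6] yaw 90.77 z [-0.007  0.009 -1.   ]
q [ 0.02  0.42 -0.6   2.12  0.36  0.7  -0.8 ]
delta tool [-0.  -0.2 -0.2]
```

View pics/w8.png

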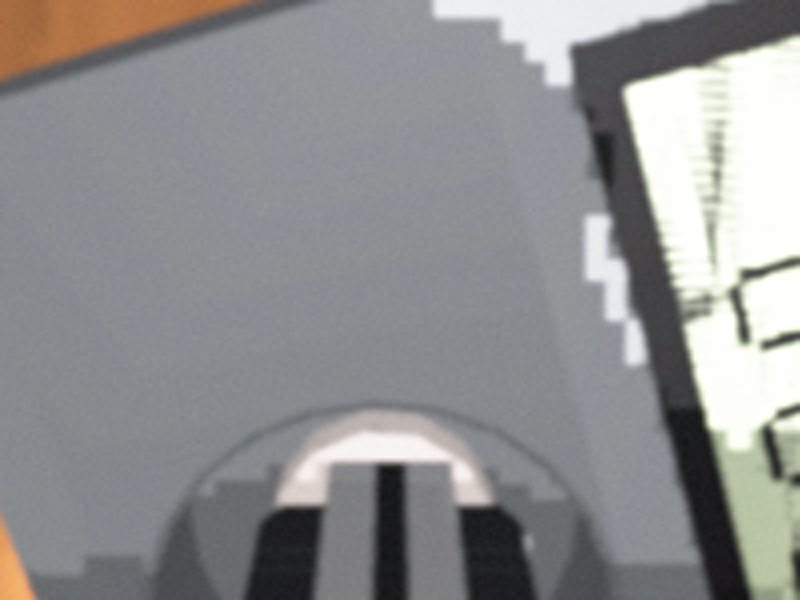

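The wrist view shows the key visibly sunk under the fingertips at (388,465). It has been held at 20–28 N for about 1 s, so now I'll go straight up.

Call:
{"fn": "drive_tool", "kwargs": {
  "series": [
    {"dx": 0, "dy": 0, "dz": 0.001, "fingers": 0.0, "turn": 0},
    {"dx": 0, "dy": 0, "dz": -0.004, "fingers": 0.0, "turn": 0},
    {"dx": 0, "dy": 0, "dz": -0.01, "fingers": 0.0, "turn": 0},
    {"dx": 0, "dy": 0, "dz": -0.02, "fingers": 0.0, "turn": 0},
    {"dx": 0, "dy": 0, "dz": -0.04, "fingers": 0.0, "turn": 0},
    {"dx": 0, "dy": 0, "dz": -0.07, "fingers": 0.0, "turn": 0},
    {"dx": -0.02, "dy": 0, "dz": -0.1, "fingers": 0.0, "turn": 0},
    {"dx": -0.05, "dy": 0.01, "dz": -0.12, "fingers": 0.0, "turn": 0},
    {"dx": -0.08, "dy": 0.02, "dz": -0.14, "fingers": 0.0, "turn": 0},
    {"dx": -0.08, "dy": 0.02, "dz": -0.14, "fingers": 0.0, "turn": 0}
  ]
}}

```text
time: 10.0
eef_pos: [456.8, 113.9, 197.2]
ee_rot: [-2.216, -2.224, -0.01]
ft_force: [0.1, -0.5, 0.8]
finger_gap: -0.008
```

```bash
python3 - <<'E'
from st import *
st()
im=get_image('top');save(im,'t9.png',(225,130,425,260),4)
im=get_image('scene');save(im,'s9.png',(200,150,420,290),3)
im=get_image('wrist');save(im,'w9.png')
st()
E
```

```text
t 10.0 p [456.8 113.9 197.2] gap -0.008 F [ 0.1 -0.5  0.8] yaw 90.21 z [ 0.003  0.006 -1.   ]
q [ 0.29  0.16 -0.66  2.05  0.11  0.97 -0.42]
t 10.15 p [451.6 119.9 193.2] gap -0.004 F [-0.1  0.8  0.3] yaw 90.68 z [-0.006  0.009 -1.   ]
q [ 0.28  0.16 -0.66  2.05  0.11  0.97 -0.42]
```

View pics/t9.png

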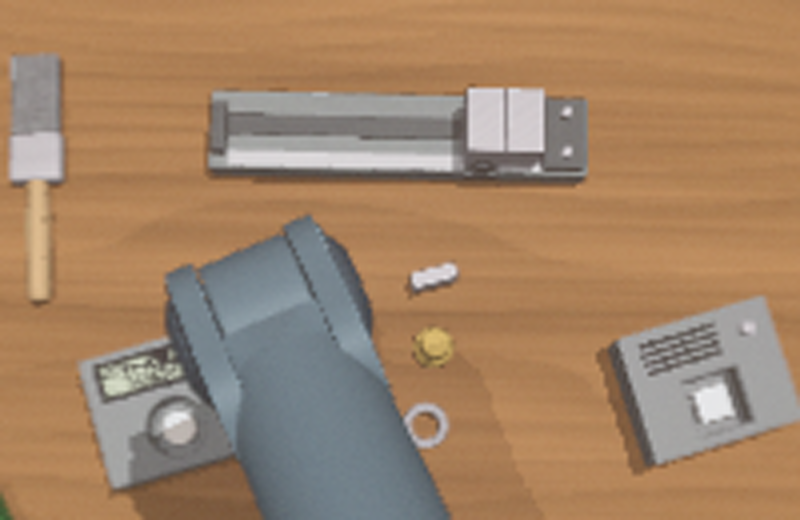

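View pics/s9.png

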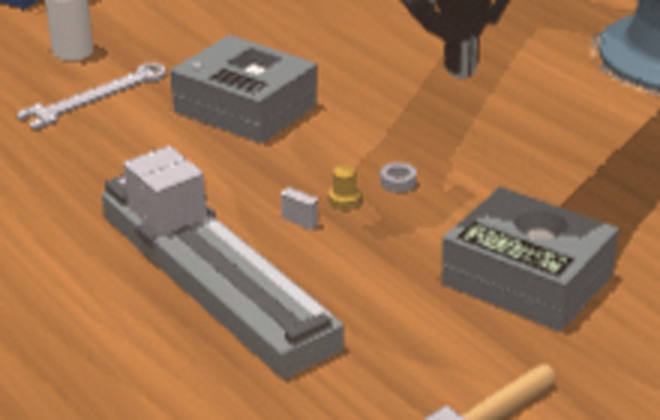

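View pics/w9.png

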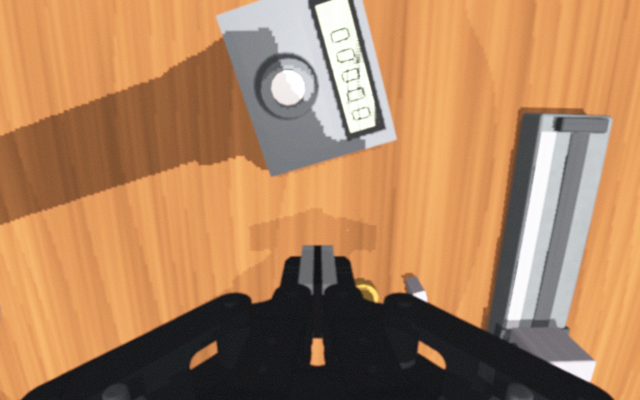

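The jaws are shut, the readout corners are unmoved at (78,362) and (115,490) in the zoom, the bystanders are unmoved and the arm is clear. I'll check the key height and then hand in.

```bash
python3 - <<'E'
from st import *
im=get_image('wrist')
print("key",bydepth(im,288,88).round(1),"rim",bydepth(im,320,130).round(1))
s=env.state();print(np.abs(s["joint_velocities"]).max(),s["ft_force"].round(1))
print(env.finish_job())
E
```

```text
key [427.5 202.3  39. ] rim [452.3 171.9  54. ]
0.01878362026682291 [-0.7  0.8  0.4]
the job is handed in; nothing more can be done
None
```

I zeroed the gauge and handed the job in after about 10 s of robot time. Every check I made agreed, but the hand-in reports no verdict.

- **Jaw:** I pushed it shut with the closed fingertips. At the stop, a further 5 mm of commanded travel moved the tool only about 0.1 mm, and the force rose from 6 to 8 N. The later pictures show the two jaws still touching.
- **Key:** I pressed the round key to its stop with 20–28 N for about 1 s, then let it up. By depth, its top is 15 mm below the rim again. The raw heights read 39 mm for the key and 54 mm for the rim, both 2 mm high, which is within the camera calibration.
- **Everything else:** The readout and sender stand where they were in the pictures. The nearby bystanders (ring gauge, bush, block, brush and wrench) look unmoved. I did not check the caliper and oil bottle in the last pictures, but the arm never touched anything near them. The square key was not touched, and the arm ended clear of everything with no force beyond noise.

Two small disagreements came up. One early wrist-camera reading put the key about 3 mm from the top-view position, and a closer look settled it at (429, 201). The measured tool position also varied by a few mm while settling.

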